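# Open the gasket pot: free its sprung bayonet cap and lay it by

### The job

Open the steel gasket pot: press its sprung cap down past the catch, with no more than about 30 N on the pot at any time, twist it counter-clockwise (seen from above) until it comes free, and lift it off. Stand the cap upright in the blue tray, grip bar up, set down gently rather than dropped, and let go. Leave the flange blank, the wrench and the gasket rack undisturbed.

Things in the scene. Friction and masses are not known exactly. Their poses are not given: they have to be found in the camera images.
- pot: The gasket pot, fixed: a round stainless pot 68 mm high and 68 mm in diameter on a 94 mm round foot (12 mm thick, two yellow bolts, heads up to 20 mm). Origin: centre of its underside, z up along its axis. Over 30 N in all between cap and pot (spring, seat, teeth, stop and side load added up) damages it. It has 1.5 mm clearance round the cap's plug.
- pot_mouth (a point): Centre of the pot's top rim, 68 mm up. Inside: a spring lifts the closed cap with 8 N + 0.3 N per mm of press (13 N at most). Two teeth 31 deg on from the lugs block the turn until the cap is pressed far enough: 2.5 to 13.5 mm, unseen, differs per pot. A hard seat, to be met slowly, stops it 1.5 mm lower. A steep rise above 13 N = on the seat, clear of the teeth; lugs may slide round on it.
- red_dot (a point): Red dot on the pot's rim, 29 mm from the axis in the pot's +x direction: locked. With the cap closed, the white dot on the cap points to it within 4 degrees.
- green_dot (a point): Green dot on the pot's rim, 70 degrees counter-clockwise (seen from above) from the red one: free. From about 64 degrees to a firm stop at about 75 degrees the lugs are under their slots and the cap can come straight up; the spring then raises it about 6 mm above its closed height.
- cap: The loose cap, about 180 g: steel plug 26 mm in diameter, 35 mm high, with two lugs reaching 21 mm from the axis along cap x, 4 to 10 mm above the origin; above it the black plate; on that the orange grip bar. Origin: centre of the plug's underside, z up along the axis, x along the bar, towards the white dot. Closed, its origin is on the pot's axis, 50 mm above the pot's origin.
- cap_plate (a point): Centre of the upper face of the cap's black round plate (62 mm diameter, 8 mm thick), 43 mm above the cap's origin; 93 mm above the shelf when closed. Fingertips can press on it on both sides of the bar.
- cap_bar (a point): Middle of the top of the orange grip bar, 67 mm above the cap's origin. The bar is 50 mm long along cap x, 14 mm wide along cap y, 24 mm high.
- tray: The blue open tray, fixed, 140 x 140 mm, 20 mm high, walls and floor 4 mm thick. Origin: centre of its underside; the floor's upper face is 4 mm above it. Standing on the floor, the cap's origin is 4 mm above the tray's.
- blank: Bystander: a loose stainless flange blank, a disc 69 mm in diameter and 12.7 mm thick, lying flat. Origin: centre of its underside.
- wrench: Bystander: a loose chrome box wrench lying flat, 132 mm long along its x, rings 24 mm wide and 8 mm high. Origin: its middle, on the underside.
- rack: Bystander: the fixed steel rack, base 70 mm (x) by 130 mm (y), with four copper gaskets standing on edge, 56 mm high over all. Origin: centre of its underside.
There are look-alikes about, which are no part of the job. Of the things that look like the cap, the smallest one is meant.

How it is judged:
By the outcome, as a careful person would: the job done as asked, in the order asked, and still so for the second after the job is handed in, with the robot touching nothing.
It also fails if it takes over 67 s, if anything falls off the work surface, if the arm or the gripper's body presses on something with over 40 N, if the wrist force passes 120 N, or if a joint passes its speed limit or range.

### The arm

A 7-joint arm with a two-finger parallel gripper is mounted at the origin on the work surface. World frame = base frame: x ahead of the robot, y to its left, z up, the work surface at z = 0. Lengths are in m, angles in rad, forces in N, time in s.
With the tool pointing down it reaches from about 0.4 to 0.85 m from the base axis. Payload 10.4 kg.
Tool frame: the origin (TCP) lies at the centre of the arm's flange, where the gripper is bolted on; the fingertips stand 173 mm ahead of it and the grasp point (between the pads) lies 155 mm ahead of it (manip.nose_length is the distance from the TCP to the fingertips, in m); z points along the fingers, x is the direction in which the jaws open and shut, and the axes are right-handed (so a half turn about z gives the same grasp; the last joint's range is limited). The gripper opens to 85 mm and grips with 20 to 120 N. Pads are 22 mm wide; open, the fingers measure 114 mm over their backs; the gripper's body (76 mm by 85 mm) begins 54 mm behind the grasp point. The pads swing forward as they close: fully open they stand 13 mm farther back than shut.
Start: joints at [-1.322, 0.332, -0.065, 1.46, 0.022, 1.35, -0.088], TCP at [0.168, 0.602, 0.405] pointing down, gripper open.
Joint ranges: [-2.6, 2.6], [-0.5, 2.12], [-1.47, 1.34], [0.16, 2.42], [-1.27, 4.41], [0.06, 2.06], [-2.6, 2.6]. Speed limits (rad/s): [2.22, 2.22, 2.79, 2.79, 3.14, 3.14, 3.14].

### API

Orientations are given as a unit quaternion [x, y, z, w].
In Python, from workcell import status, cams, order, manip gives the robot as it stands.
- The arm moves only by the tool servo_tool, never from a script. Its argument "motion" is a list that holds one entry, the list of rows, each a list of 6 numbers: the shift along the tool's x, y, z in units of 50 mm (1.0 is 50 mm), then the turn, a rotation vector about the tool's x, y, z in units of 5 degrees (1.0 is 5 degrees). In form: [[[x, y, z, ax, ay, az], ...]]. A call has 1 to 12 rows; each row shifts and turns the pose as measured when the row begins, along the tool's axes as they then stand; what a row does not reach is not made up. A row lasts 1/10 s, in which the tool goes at most 50 mm and 8.59 degrees, less where a joint would pass 70% of its speed; a pose out of reach is approached as far as the arm can. A call is refused whole if a number of a shift passes 1 or a number of a turn 1, either way. A call with a gripper value outside its range is refused whole. "jaw" is the closure in counts, from 0 (fully open) to 255 (shut), set as the call begins (left out, the last holds). The fingers move at their own pace and stop on an object; "force" is the grip in N (left out, the last holds). Time passes only in rows, so rows that do not move let the fingers close. It gives the time, the measured TCP pose, the force and the opening at its end, in the units of the state.
- status.get_obs(): the state, without advancing time (a new reading comes with each control period).
- cams.camera(name): name is "scene" or "top" or "wrist"; returns a dict with "color" (480x640x3 uint8, red, green, blue), "vertical_fov" (degrees; the focal length in pixels is half the picture's height over the tangent of half this angle, whatever the lens; pixels are square), "cx", "cy" (the principal point, pixels), "k1" (the pictures are not rectified: a ray, as slopes to the right and down, at radius r is drawn at 1 + k1 r^2 times it, then the intrinsics apply), "extrinsics" (4x4, takes a point from camera to world coordinates). Camera axes: x right, y down, z forward; pixel columns grow to the right and rows downward; lengths in m; the calibration is good to about 2 mm. A picture is of the moment at which its call begins. There is no depth.
- order.hand_in(): hands the job in, once; it reports no verdict.
The state is a dict: "clock": time; "joint_pos": joint angles; "joint_velocities": joint speeds; "tau": joint torques, N m; "position": TCP position; "ee_rot": TCP orientation; "ft_force": force on the tool from outside, world axes, zero at the start; "torque": the same for the moment, N m; "grip_width": opening from 0.0 (shut) to 1.0 (fully open).
Only numpy, scipy, OpenCV 4.12 (cv2) and the standard library are available. Lean on these libraries where they do the work, as an engineer would, in place of code of your own. Each camera call takes 0.05 s, during which the arm holds its last target.

## Working session

There is one attempt and no reset: what is moved stays moved. The work goes in short steps, Python scripts to look and compute and a tool call to move; the robot and the scene stay as the last step left them, time stands still between calls to the robot, and variables do not carry over. Pictures are saved under pics/ and viewed, and the job is handed in when it is done.

Besides the shell and the picture viewer there is one more tool, called after "Call:" as name(argument=value, ...), one argument or row to a line, values as JSON. servo_tool: Moves the arm, as the interface text tells. Its arguments: {"type":"object","properties":{"motion":{"type":"array","items":{"type":"array","items":{"type":"array","items":{"type":"number"}}}},"jaw":{"type":"number"},"force":{"type":"number"}},"required":["motion"]}

```bash
ls; mkdir -p pics; cat > h.py <<'E'
import numpy as np, cv2
from workcell import status, cams, order, manip
def snap(n,f):
    c=cams.camera(n); cv2.imwrite('pics/'+f,c['color'][:,:,::-1]); 
    np.savez('pics/'+f+'.npz',**{k:np.array(v) for k,v in c.items()}); return c
def load(f): 
    d=np.load('pics/'+f+'.npz'); return {k:d[k] for k in d.files}
def ray(c,u,v):
    f=240/np.tan(np.radians(float(c['vertical_fov'])/2))
    K=np.array([[f,0,float(c['cx'])],[0,f,float(c['cy'])],[0,0,1]])
    p=cv2.undistortPoints(np.array([[[u,v]]],float),K,np.array([float(c['k1']),0,0,0]))[0,0]
    E=np.array(c['extrinsics']); d=E[:3,:3]@np.array([p[0],p[1],1]); return E[:3,3],d/np.linalg.norm(d)
def onz(c,u,v,z):
    o,d=ray(c,u,v); return o+d*(z-o[2])/d[2]
def proj(c,P):
    E=np.array(c['extrinsics']); q=E[:3,:3].T@(np.array(P)-E[:3,3]); a,b=q[:2]/q[2]
    f=240/np.tan(np.radians(float(c['vertical_fov'])/2)); s=1+float(c['k1'])*(a*a+b*b)
    return float(c['cx'])+f*a*s, float(c['cy'])+f*b*s
def st():
    s=status.get_obs(); np.set_printoptions(precision=4,suppress=True)
    for k in ['clock','joint_pos','position','ee_rot','ft_force','torque','grip_width']: print(k,np.array(s[k]))
    return s
E
python3 - <<'E'
from h import *
st()
for n in ['scene','top','wrist']:
    c=snap(n,n+'0.png'); print(n,c['vertical_fov'],c['cx'],c['cy'],c['k1']); print(np.array(c['extrinsics']))
print(manip, [a for a in dir(manip) if a[0]!='_'])
E
```

```text
pics
clock 0.0
joint_pos [-1.3216  0.3329 -0.0647  1.4609  0.0216  1.3499 -0.0885]
position [0.1678 0.6019 0.4039]
ee_rot [ 0.7964  0.6048 -0.0006  0.0005]
ft_force [ 0.1134 -0.2458 -0.5645]
torque [-0.0149 -0.0423 -0.0738]
grip_width 1.001162813215722
scene 56.98153531064839 319.522182126379 241.26322504503327 -0.01757655835500157
[[-0.5645  0.6257 -0.5383  0.9436]
 [ 0.8254  0.4347 -0.3602  0.2662]
 [ 0.0087 -0.6477 -0.7619  0.6405]
 [ 0.      0.      0.      1.    ]]
top 48.05615181072906 311.5630742767542 235.73319292022174 -0.1452787054595168
[[-0.0129 -0.9857  0.1681  0.4089]
 [-0.9998  0.0105 -0.0151  0.0054]
 [ 0.0131 -0.1682 -0.9857  0.8845]
 [ 0.      0.      0.      1.    ]]
wrist 69.14246215031797 323.3481142604142 240.80426685505284 -0.023192100868452636
[[ 0.2687  0.9287  0.2557  0.1024]
 [ 0.9632 -0.2587 -0.0724  0.6206]
 [-0.0011  0.2657 -0.9641  0.3732]
 [ 0.      0.      0.      1.    ]]
<Robot object at 0x7fb0d324c050> ['MotionError', 'nose_length']
```

View pics/scene0.png

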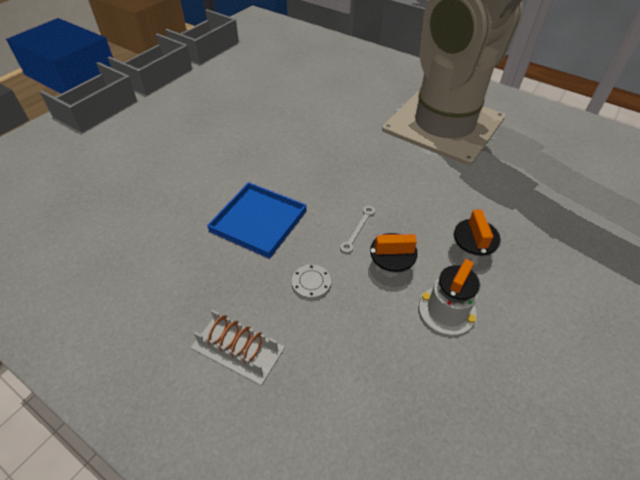

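View pics/top0.png

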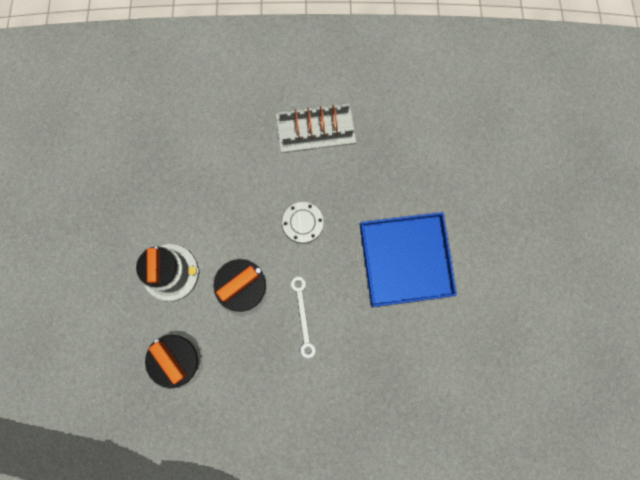

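View pics/wrist0.png

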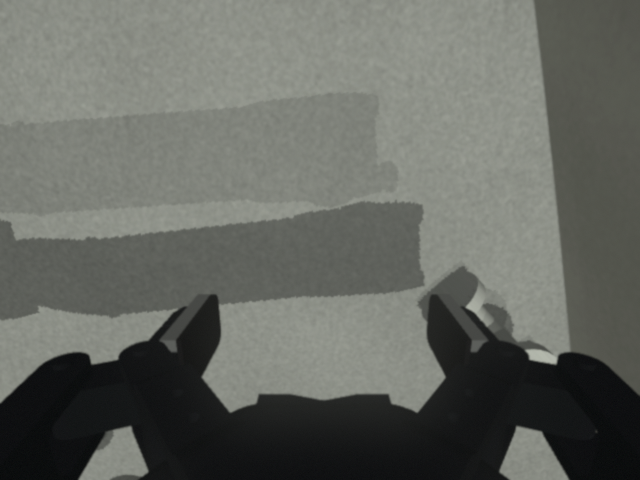

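The caps in the top view are A (157,267) on the pot, B (240,286) and C (171,361). A has the smallest plate and is the only one sitting on a steel pot with a yellow-bolted foot, so it fits. I'll confirm it in a crop and measure.

```bash
python3 - <<'E'
from h import *
t=load('top0.png'); s=load('scene0.png')
a=cv2.resize(t['color'][225:315,120:280],None,fx=5,fy=5,interpolation=cv2.INTER_CUBIC)
b=cv2.resize(s['color'][200:340,350:510],None,fx=5,fy=5,interpolation=cv2.INTER_CUBIC)
cv2.imwrite('pics/cropT.png',a[:,:,::-1]); cv2.imwrite('pics/cropS.png',cv2.resize(b,(640,560))[:,:,::-1])
for nm,c in (('top',t),('scene',s)):
    im=c['color'].astype(int); R,G,B=im[...,0],im[...,1],im[...,2]
    m=((R>170)&(G>50)&(G<140)&(B<60)).astype(np.uint8)
    n,l,stt,ce=cv2.connectedComponentsWithStats(m)
    for i in range(1,n):
        if stt[i,4]>60:
            ct=cv2.findContours((l==i).astype(np.uint8),0,1)[0][0]; r=cv2.minAreaRect(ct)
            print(nm,'orange',ce[i],stt[i,4],r, 'z.117',onz(c,*r[0],.117),'z.105',onz(c,*r[0],.105))
    m=((R<45)&(G<45)&(B<45)).astype(np.uint8)
    n,l,stt,ce=cv2.connectedComponentsWithStats(m)
    for i in range(1,n):
        if 300<stt[i,4]<4000:
            ct=cv2.convexHull(cv2.findContours((l==i).astype(np.uint8),0,1)[0][0]); 
            e=cv2.fitEllipse(ct)
            print(nm,'black',ce[i],stt[i,4],e,onz(c,*e[0],.089))
    m=((B>110)&(R<60)).astype(np.uint8)
    n,l,stt,ce=cv2.connectedComponentsWithStats(m)
    for i in range(1,n):
        if stt[i,4]>1500 and ce[i][1]>150:
            ct=cv2.findContours((l==i).astype(np.uint8),0,1)[0][0]; r=cv2.minAreaRect(ct); q=cv2.boxPoints(r)
            print(nm,'blue',ce[i],stt[i,4]); P=[onz(c,*x,.02) for x in q]; print(np.array(P)); print(np.mean(P,0))
E
```

```text
top orange [151.34057971 264.42753623] 276 ((151.0, 264.5), (33.0, 8.0), 90.0) z.117 [0.49999099 0.22661463 0.117     ] z.105 [0.50141567 0.2300734  0.105     ]
top orange [236.30660377 282.85377358] 424 ((236.60458374023438, 283.13641357421875), (11.37502384185791, 43.59544372558594), 52.52382278442383) z.117 [0.47221976 0.10159809 0.117     ] z.105 [0.47321025 0.10310228 0.105     ]
top orange [165.25254582 362.44399185] 491 ((165.3389129638672, 362.41278076171875), (43.828914642333984, 11.551170349121094), 55.00798034667969) z.117 [0.36047673 0.20251577 0.117     ] z.105 [0.35972016 0.20559777 0.105     ]
top black [166.45414847 267.1069869 ] 458 ((156.8321990966797, 266.7554016113281), (37.76384353637695, 38.56285858154297), 58.1403923034668) [0.49985539 0.22563713 0.089     ]
top black [179.29046563 348.38580931] 451 ((179.2688446044922, 353.73236083984375), (29.744413375854492, 47.756980895996094), 135.62818908691406) [0.37140639 0.1891227  0.089     ]
top black [156.11968085 371.43882979] 376 ((161.7960205078125, 368.4173278808594), (26.676631927490234, 40.95515823364258), 140
[... 1171 characters left out ...]
652344), (34.72138214111328, 46.13888168334961), 107.37429809570312) [0.39757218 0.21429021 0.089     ]
scene black [394.63307087 261.27559055] 635 ((393.32373046875, 252.9822540283203), (36.78260040283203, 45.86208724975586), 101.8836669921875) [0.50672152 0.11663176 0.089     ]
scene black [458.19426336 284.76140808] 767 ((458.3399353027344, 283.6031188964844), (36.080848693847656, 39.95925521850586), 109.52410125732422) [0.50319436 0.22663535 0.089     ]
scene blue [257.73572744 218.84837324] 3258
[[ 0.59499074 -0.22362842  0.02      ]
 [ 0.45410895 -0.29100043  0.02      ]
 [ 0.44244314 -0.10358219  0.02      ]
 [ 0.57609653 -0.05905495  0.02      ]]
[ 0.51690984 -0.1693165   0.02      ]
```

```bash
sleep 0
```

```text
(no output)
```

View pics/cropT.png

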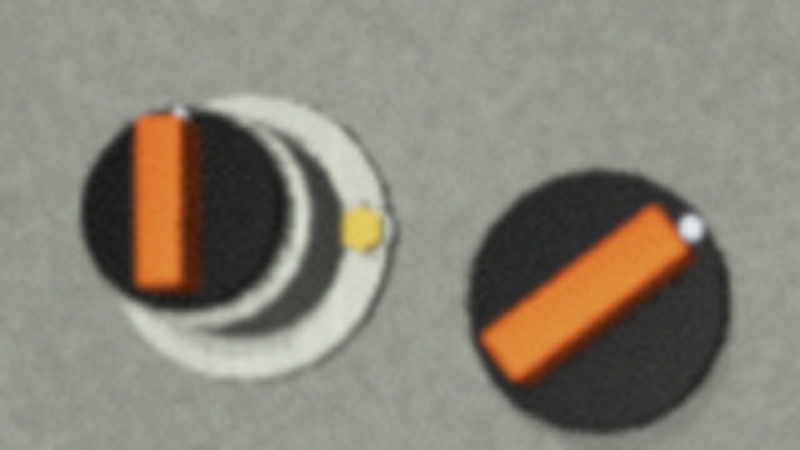

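View pics/cropS.png

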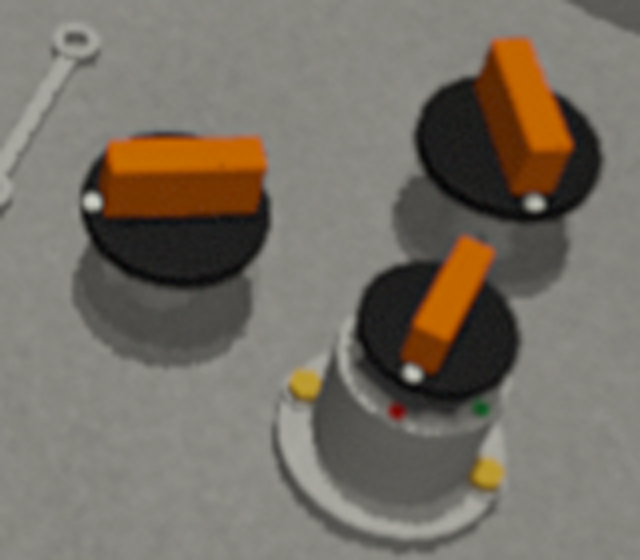

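The crops confirm A: it has the smallest plate and sits on the pot, with the red and green dots and yellow bolts beside it. B and C are larger and stand loose. Next I'll get the axis and bar direction.

```bash
python3 - <<'E'
from h import *
t=load('top0.png'); s=load('scene0.png')
T=lambda x,y:(120+(x+.5)/5-.5,225+(y+.5)/5-.5)
S=lambda x,y:(350+x/4,200+y/4)
a=onz(t,*T(159,113),.117);b=onz(t,*T(160,289),.117); print('bar',a,b,(a+b)/2,np.linalg.norm(a-b),np.degrees(np.arctan2(*(a-b)[1::-1])))
print('white top',onz(t,*T(180,110),.093),'scene',onz(s,*S(413,374),.093))
print('red',onz(s,*S(397,411),.068),'green',onz(s,*S(481,409),.068))
a=onz(s,*S(475,243),.117);b=onz(s,*S(427,327),.117);print('bar scene',a,b,(a+b)/2,np.linalg.norm(a-b),np.degrees(np.arctan2(*(b-a)[1::-1])))
# foot bolts z=.02
print('bolts scene',onz(s,*S(305,384),.02),onz(s,*S(488,473),.02), 'top', onz(t,*T(361,228),.02))
# plan
x,y,th=0.1678,0.6019,74.5
gx,gy=.5,.2265
rows=[]
n=33
for i in range(n):
    k=min(n,18)
    d=np.array([gx-.1678,gy-.6019])/k if i<k else np.zeros(2)
    X=np.array([np.cos(np.radians(th)),np.sin(np.radians(th))]);Y=np.array([X[1],-X[0]])
    rows.append([round(float(d@X)/.05,2),round(float(d@Y)/.05,2),0,0,0,1]); th-=5
for i in range(0,n,12): print(rows[i:i+12])
E
```

```text
bar [0.52531178 0.22688811 0.117     ] [0.47403255 0.22491792 0.117     ] [0.49967217 0.22590302 0.117     ] 0.0513170656182746 2.2002708590082296
white top [0.52980453 0.22740348 0.093     ] scene [0.52749411 0.22775148 0.093     ]
red [0.52777109 0.22774171 0.068     ] green [0.50859117 0.25398166 0.068     ]
bar scene [0.47723953 0.22504043 0.117     ] [0.52380465 0.22544039 0.117     ] [0.50052209 0.22524041 0.117     ] 0.04656683969968592 0.4921131958176538
bolts scene [0.50249507 0.18725949 0.02      ] [0.49935935 0.26693113 0.02      ] top [0.50173055 0.186889   0.02      ]
[[-0.3, 0.47, 0, 0, 0, 1], [-0.26, 0.49, 0, 0, 0, 1], [-0.22, 0.51, 0, 0, 0, 1], [-0.17, 0.53, 0, 0, 0, 1], [-0.13, 0.54, 0, 0, 0, 1], [-0.08, 0.55, 0, 0, 0, 1], [-0.03, 0.56, 0, 0, 0, 1], [0.02, 0.56, 0, 0, 0, 1], [0.07, 0.55, 0, 0, 0, 1], [0.12, 0.54, 0, 0, 0, 1], [0.16, 0.53, 0, 0, 0, 1], [0.21, 0.52, 0, 0, 0, 1]]
[[0.25, 0.5, 0, 0, 0, 1], [0.3, 0.47, 0, 0, 0, 1], [0.34, 0.44, 0, 0, 0, 1], [0.37, 0.41, 0, 0, 0, 1], [0.41, 0.38, 0, 0, 0, 1], [0.44, 0.34, 0, 0, 0, 1], [0.0, 0.0, 0, 0, 0, 1], [0.0, 0.0, 0, 0, 0, 1], [0.0, 0.0, 0, 0, 0, 1], [0.0, 0.0, 0, 0, 0, 1], [0.0, 0.0, 0, 0, 0, 1], [0.0, 0.0, 0, 0, 0, 1]]
[[0.0, 0.0, 0, 0, 0, 1], [0.0, 0.0, 0, 0, 0, 1], [0.0, 0.0, 0, 0, 0, 1], [0.0, 0.0, 0, 0, 0, 1], [0.0, 0.0, 0, 0, 0, 1], [0.0, 0.0, 0, 0, 0, 1], [0.0, 0.0, 0, 0, 0, 1], [0.0, 0.0, 0, 0, 0, 1], [0.0, 0.0, 0, 0, 0, 1]]
```

Call:
servo_tool(
  motion=[
    [[-0.3,0.47,0,0,0,1],[-0.26,0.49,0,0,0,1],[-0.22,0.51,0,0,0,1],[-0.17,0.53,0,0,0,1],[-0.13,0.54,0,0,0,1],[-0.08,0.55,0,0,0,1],[-0.03,0.56,0,0,0,1],[0.02,0.56,0,0,0,1],[0.07,0.55,0,0,0,1],[0.12,0.54,0,0,0,1],[0.16,0.53,0,0,0,1],[0.21,0.52,0,0,0,1]],
  ],
  jaw=110,
  force=20,
)

```text
clock: 1.35
position: [0.3888, 0.3404, 0.4003]
ee_rot: [0.994, 0.109, -0.003, 0.002]
ft_force: [0.0, -0.1, -0.1]
grip_width: 0.571
```

Call:
servo_tool(
  motion=[
    [[0.25,0.5,0,0,0,1],[0.3,0.47,0,0,0,1],[0.34,0.44,0,0,0,1],[0.37,0.41,0,0,0,1],[0.41,0.38,0,0,0,1],[0,0,0,0,0,1],[0.0,0.0,0,0,0,1],[0.0,0.0,0,0,0,1],[0.0,0.0,0,0,0,1],[0.0,0.0,0,0,0,1],[0.0,0.0,0,0,0,1],[0.0,0.0,0,0,0,1]],
  ],
)

```text
clock: 2.55
position: [0.4822, 0.2217, 0.3984]
ee_rot: [0.904, -0.427, -0.002, 0.006]
ft_force: [0.2, -0.5, -0.8]
grip_width: 0.569
```

Call:
servo_tool(
  motion=[
    [[0.0,0.0,0,0,0,1],[0.0,0.0,0,0,0,1],[0.0,0.0,0,0,0,1],[0.0,0.0,0,0,0,1],[0.0,0.0,0,0,0,1],[0.0,0.0,0,0,0,1],[0.0,0.0,0,0,0,1],[0.0,0.0,0,0,0,1],[0,0,0,0,0,0],[0,0,0,0,0,0]],
  ],
)

```text
clock: 3.55
position: [0.4812, 0.2215, 0.3964]
ee_rot: [-0.693, 0.721, 0.0, -0.008]
ft_force: [0.3, -0.3, -0.5]
grip_width: 0.569
```

```bash
python3 - <<'E'
from h import *
from scipy.spatial.transform import Rotation as R
s=st(); print(R.from_quat(s['ee_rot']).as_matrix())
c=snap('wrist','w1.png')
E
```

```text
clock 3.55
joint_pos [-0.9583  0.1301  0.4823  1.7422 -0.058   1.2997 -2.0723]
position [0.4812 0.2215 0.3964]
ee_rot [-0.6933  0.7206  0.0001 -0.0079]
ft_force [ 0.3136 -0.2974 -0.4562]
torque [ 0.0067 -0.0312  0.006 ]
grip_width 0.569048179415135
[[-0.0385 -0.9992 -0.0115]
 [-0.9992  0.0386 -0.0109]
 [ 0.0113  0.0111 -0.9999]]
```

View pics/w1.png

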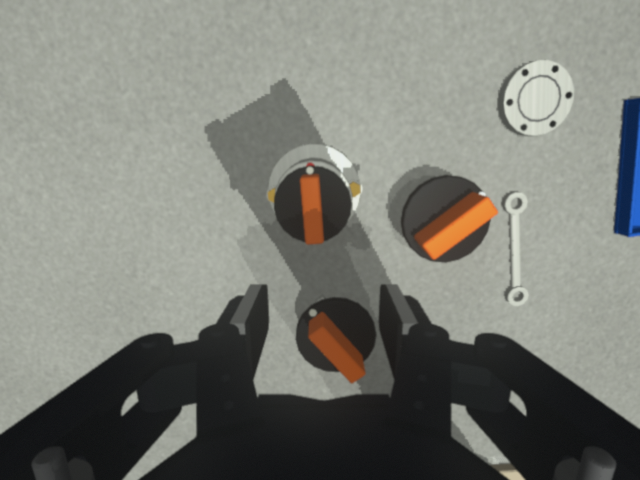

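The wrist view shows the pot's cap with its bar at (313,210) and white dot at (310,170). The wrong cap C is at (336,335). Now I'll measure the cap from here.

```bash
python3 - <<'E'
from h import *
c=load('w1.png'); im=c['color']
cv2.imwrite('pics/w1c.png',cv2.resize(im[135:255,250:380],None,fx=5,fy=5,interpolation=cv2.INTER_CUBIC)[:,:,::-1])
h=im.astype(int);R,G,B=h[...,0],h[...,1],h[...,2]
m=((R>120)&(R-B>70)&(R-G>50)).astype(np.uint8); m[255:]=0;m[:,380:]=0;m[:150]=0
n,l,stt,ce=cv2.connectedComponentsWithStats(m)
i=1+np.argmax(stt[1:,4]);ct=cv2.findContours((l==i).astype(np.uint8),0,1)[0][0];r=cv2.minAreaRect(ct);print(r)
q=cv2.boxPoints(r);print(q);P=np.array([onz(c,*x,.117) for x in q]);print(P,P.mean(0))
m=((R<70)&(G<70)&(B<70)|(m>0)).astype(np.uint8); m[250:]=0;m[:160]=0;m[:,:260]=0;m[:,365:]=0
g=cv2.HoughCircles(cv2.GaussianBlur(cv2.cvtColor(im,cv2.COLOR_RGB2GRAY),(3,3),1),cv2.HOUGH_GRADIENT,1,20,param1=80,param2=15,minRadius=33,maxRadius=45)
for x in (g[0] if g is not None else []):
    if 250<x[0]<380 and 150<x[1]<260: print(x,onz(c,x[0],x[1],.093))
E
```

```text
((311.74139404296875, 209.39657592773438), (67.51597595214844, 18.8513240814209), 85.2363510131836)
[[299.54483 176.53796]
 [318.33102 174.97244]
 [323.93796 242.25519]
 [305.15176 243.82071]]
[[0.52368703 0.2341131  0.117     ]
 [0.52424462 0.22086938 0.117     ]
 [0.47489125 0.21881351 0.117     ]
 [0.4742684  0.23277924 0.117     ]] [0.49927282 0.22664381 0.117     ]
[311.5 203.5  37.8] [0.50009181 0.22733919 0.093     ]
```

View pics/w1c.png

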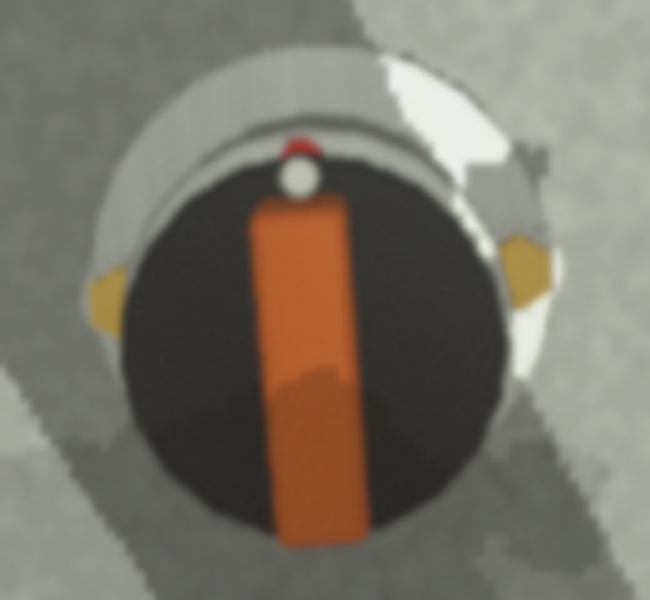

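```bash
cat >> h.py <<'E'
from scipy.spatial.transform import Rotation as Rn
def delta(pos,yaw_bar):
    # tool z down; tool -y along bar direction yaw_bar (deg)
    s=status.get_obs(); R=Rn.from_quat(s['ee_rot']); a=np.radians(yaw_bar)
    y=-np.array([np.cos(a),np.sin(a),0]); z=np.array([0,0,-1.]); x=np.cross(y,z)
    T=Rn.from_matrix(np.array([x,y,z]).T)
    print('shift u',R.inv().apply(np.array(pos)-s['position'])/.05,'turn u',np.degrees((R.inv()*T).as_rotvec())/5)
E
python3 - <<'E'
from h import *
delta([.4996,.2267,.285],2.0)
E
```

```text
shift u [-0.14341686 -0.38884735  2.22173008] turn u [ 0.13195559 -0.12547961 -0.84324489]
```

Call:
servo_tool(
  motion=[
    [[-0.14,-0.39,0.3,0.13,-0.13,-0.84],[0,0,0.5,0,0,0],[0,0,0.5,0,0,0],[0,0,0.4,0,0,0],[0,0,0,0,0,0],[0,0,0,0,0,0]],
  ],
)

```text
clock: 4.2
position: [0.5019, 0.2282, 0.3096]
ee_rot: [0.724, -0.689, -0.0, -0.002]
ft_force: [1.0, 0.3, 0.4]
grip_width: 0.567
```

```bash
python3 - <<'E'
from h import *
st(); delta([.4996,.2267,.270],2.0)
c=snap('wrist','w2.png')
E
```

```text
clock 4.2
joint_pos [-0.9183  0.2556  0.4727  1.8012 -0.13    1.1122 -1.9228]
position [0.5019 0.2282 0.3096]
ee_rot [ 0.7244 -0.6894 -0.0001 -0.0016]
ft_force [1.0432 0.2634 0.3589]
torque [-0.0655 -0.0337 -0.0174]
grip_width 0.5673906150852466
shift u [0.0295 0.0496 0.791 ] turn u [-0.025   0.0259  0.1665]
```

View pics/w2.png

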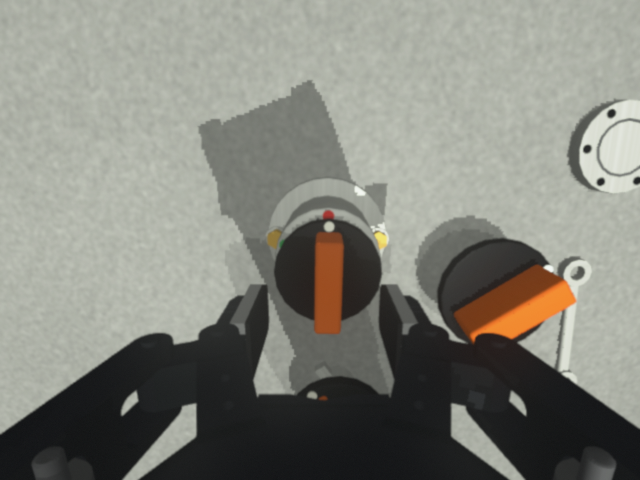

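```bash
python3 - <<'E'
from h import *
c=load('w2.png'); im=c['color']
h=im.astype(int);R,G,B=h[...,0],h[...,1],h[...,2]
m=((R>120)&(R-B>70)&(R-G>50)).astype(np.uint8); m[:,385:]=0;m[:225]=0;m[345:]=0
n,l,stt,ce=cv2.connectedComponentsWithStats(m)
i=1+np.argmax(stt[1:,4]);ct=cv2.findContours((l==i).astype(np.uint8),0,1)[0][0];r=cv2.minAreaRect(ct);print(r)
q=cv2.boxPoints(r);P=np.array([onz(c,*x,.117) for x in q]);print(P,P.mean(0))
g=cv2.HoughCircles(cv2.GaussianBlur(cv2.cvtColor(im,cv2.COLOR_RGB2GRAY),(3,3),1),cv2.HOUGH_GRADIENT,1,20,param1=80,param2=15,minRadius=45,maxRadius=62)
for x in (g[0] if g is not None else []):
    if 280<x[0]<380 and 220<x[1]<320: print(x,onz(c,x[0],x[1],.093))
E
```

```text
((328.2568664550781, 283.46966552734375), (26.47992706298828, 98.99494171142578), 1.3971810340881348)
[[0.47446779 0.23298888 0.117     ]
 [0.52747673 0.23405221 0.117     ]
 [0.52778868 0.22136645 0.117     ]
 [0.47478321 0.21922477 0.117     ]] [0.5011291  0.22690808 0.117     ]
[327.5 270.5  53.3] [0.50031533 0.22699492 0.093     ]
[327.5 237.5  59.2] [0.51960183 0.22800509 0.093     ]
```

Call:
servo_tool(
  motion=[
    [[0.03,0.04,0.35,-0.02,0.02,0.15],[0,0,0.25,0,0,0],[0,0,0,0,0,0],[0,0,0,0,0,0]],
  ],
)

```text
clock: 4.65
position: [0.5013, 0.2274, 0.283]
ee_rot: [0.721, -0.693, 0.0, -0.004]
ft_force: [-0.4, -0.2, -0.2]
grip_width: 0.568
```

```bash
python3 - <<'E'
from h import *
st(); delta([.5,.2268,.272],2.0)
E
```

```text
clock 4.65
joint_pos [-0.9119  0.2836  0.4685  1.8307 -0.1477  1.0543 -1.9197]
position [0.5013 0.2274 0.283 ]
ee_rot [ 0.7205 -0.6934  0.0004 -0.0035]
ft_force [-0.4423 -0.1568 -0.2347]
torque [-0.0187 -0.0067 -0.0014]
grip_width 0.5684373344081521
shift u [0.0121 0.0281 0.2196] turn u [-0.0636  0.0496  0.0386]
```

Call:
servo_tool(
  motion=[
    [[0.01,0.03,0.12,-0.06,0.05,0.04],[0,0,0.1,0,0,0],[0,0,0,0,0,0]],
  ],
)

```text
clock: 4.95
position: [0.5003, 0.2272, 0.2728]
ee_rot: [0.719, -0.695, 0.0, -0.001]
ft_force: [-0.5, -0.4, -0.0]
grip_width: 0.569
```

```bash
python3 - <<'E'
from h import *
st(); delta([.5,.2268,.270],2.0)
E
```

```text
clock 4.95
joint_pos [-0.9102  0.2961  0.4664  1.8403 -0.1531  1.0384 -1.9191]
position [0.5003 0.2272 0.2728]
ee_rot [ 0.7194 -0.6946  0.0003 -0.001 ]
ft_force [-0.5496 -0.3734 -0.0406]
torque [-0.006  -0.012  -0.0379]
grip_width 0.5694594122395434
shift u [0.0076 0.0058 0.0553] turn u [-0.0203  0.0114  0.0028]
```

Call:
servo_tool(
  motion=[
    [[0.01,0,0,0,0,0],[0,0,0,0,0,0],[0,0,0,0,0,0],[0,0,0,0,0,0]],
  ],
  jaw=195,
  force=20,
)

```text
clock: 5.35
position: [0.5005, 0.2267, 0.2731]
ee_rot: [0.719, -0.695, 0.0, -0.001]
ft_force: [-0.8, -0.1, -0.5]
grip_width: 0.234
```

Call:
servo_tool(
  motion=[
    [[0,0,0,0,0,0],[0,0,0,0,0,0]],
  ],
  jaw=208,
)

```text
clock: 5.55
position: [0.5005, 0.2267, 0.2733]
ee_rot: [0.719, -0.695, 0.0, -0.001]
ft_force: [-0.2, 0.1, -0.2]
grip_width: 0.189
```

```bash
python3 - <<'E'
from h import *
st(); c=snap('wrist','w3.png')
E
```

```text
clock 5.55
joint_pos [-0.9096  0.2952  0.4668  1.8402 -0.1529  1.0386 -1.9183]
position [0.5005 0.2267 0.2733]
ee_rot [ 0.7194 -0.6946  0.0003 -0.0013]
ft_force [-0.1598  0.0601 -0.2084]
torque [ 0.068  -0.0136 -0.0346]
grip_width 0.18863231855968868
```

View pics/w3.png

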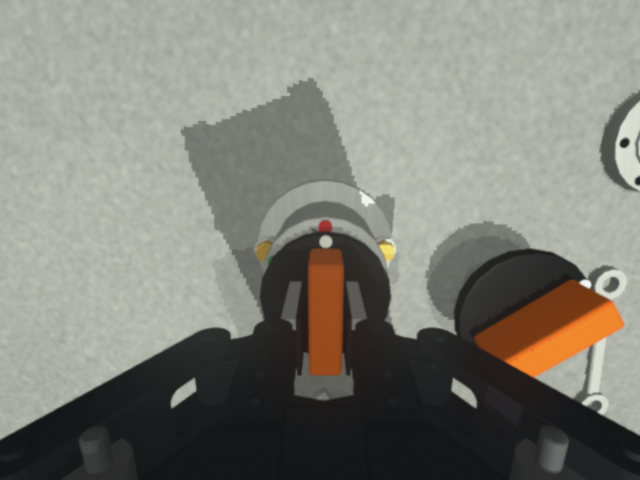

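The bar is centred between the pads and parallel to them, with pads at about columns 300 and 348 and the bar at 308–344. I'll close gently.

Call:
servo_tool(
  motion=[
    [[0,0,0,0,0,0],[0,0,0,0,0,0],[0,0,0,0,0,0]],
  ],
  jaw=255,
  force=20,
)

```text
clock: 5.9
position: [0.5006, 0.2264, 0.2734]
ee_rot: [0.719, -0.695, 0.0, -0.001]
ft_force: [-0.5, -0.7, 0.7]
grip_width: 0.155
```

```bash
python3 -c "
from h import *
st()"
```

```text
clock 5.9
joint_pos [-0.9094  0.295   0.4671  1.8401 -0.1526  1.039  -1.9183]
position [0.5006 0.2264 0.2734]
ee_rot [ 0.7193 -0.6947  0.0004 -0.0012]
ft_force [-0.5118 -0.6895  0.7111]
torque [-0.0498  0.0315 -0.0405]
grip_width 0.1549193321850865
```

Call:
servo_tool(
  motion=[
    [[0,0,0,0,0,0],[0,0,0,0,0,0],[0,0,0.02,0,0,0]],
  ],
  jaw=255,
  force=70,
)

```text
clock: 6.2
position: [0.5007, 0.2264, 0.2729]
ee_rot: [0.719, -0.695, 0.0, -0.001]
ft_force: [-1.1, -1.2, 6.0]
grip_width: 0.144
```

Call:
servo_tool(
  motion=[
    [[0,0,0.02,0,0,0],[0,0,0.02,0,0,0]],
  ],
)

```text
clock: 6.4
position: [0.5008, 0.2263, 0.2715]
ee_rot: [0.719, -0.695, 0.0, -0.002]
ft_force: [-3.6, -1.3, 6.8]
grip_width: 0.143
```

Call:
servo_tool(
  motion=[
    [[0,0.01,0.03,0,0,0],[0,0.01,0.03,0,0,0]],
  ],
)

```text
clock: 6.6
position: [0.5004, 0.2261, 0.2695]
ee_rot: [0.719, -0.695, 0.0, -0.002]
ft_force: [-0.9, -0.8, 7.3]
grip_width: 0.145
```

```bash
python3 -c "
from h import *
st(); delta([.5003,.2264,.27],2.0)"
```

```text
clock 6.6
joint_pos [-0.9081  0.2985  0.4661  1.8451 -0.1557  1.0289 -1.9162]
position [0.5004 0.2261 0.2695]
ee_rot [ 0.7191 -0.6949  0.0005 -0.0023]
ft_force [-0.8589 -0.7703  7.3472]
torque [-0.4606  0.3298 -0.0051]
grip_width 0.14525831402256428
shift u [-0.0052  0.0008 -0.0094] turn u [-0.0451  0.0284 -0.0064]
```

Call:
servo_tool(
  motion=[
    [[-0.01,0.005,0.03,-0.03,0.02,0],[0,0.005,0.02,0,0,0]],
  ],
)

```text
clock: 6.8
position: [0.5006, 0.2264, 0.2682]
ee_rot: [0.719, -0.695, 0.001, -0.002]
ft_force: [-2.2, -1.4, 7.6]
grip_width: 0.144
```

Call:
servo_tool(
  motion=[
    [[0,0.005,0.02,0,0,0],[0,0.005,0.02,0,0,0]],
  ],
)

```text
clock: 7.0
position: [0.5004, 0.2262, 0.2673]
ee_rot: [0.719, -0.695, 0.001, -0.002]
ft_force: [-2.5, -2.5, 7.7]
grip_width: 0.141
```

Call:
servo_tool(
  motion=[
    [[0.005,0.01,0.03,0,0,0],[0.005,0.005,0.03,0,0,0]],
  ],
)

```text
clock: 7.2
position: [0.5004, 0.2258, 0.2671]
ee_rot: [0.719, -0.695, 0.0, -0.003]
ft_force: [-8.0, -4.0, 21.3]
grip_width: 0.143
```

Call:
servo_tool(
  motion=[
    [[0,0.005,0.02,0,0,0],[0,0.005,0.02,0,0,0]],
  ],
)

```text
clock: 7.4
position: [0.5002, 0.2256, 0.2672]
ee_rot: [0.719, -0.695, 0.0, -0.004]
ft_force: [-3.7, -2.8, 12.3]
grip_width: 0.146
```

```bash
python3 -c "
from h import *
st(); delta([.5003,.2264,.27],2.0)"
```

```text
clock 7.4
joint_pos [-0.9065  0.2999  0.4655  1.8491 -0.1591  1.0212 -1.9141]
position [0.5002 0.2256 0.2672]
ee_rot [ 0.7187 -0.6953  0.     -0.0039]
ft_force [-3.7145 -2.763  12.3238]
torque [-0.7856  1.0527  0.0629]
grip_width 0.14645187666176948
shift u [-0.016  -0.0024 -0.056 ] turn u [-0.0644  0.0611 -0.0204]
```

The seat was met at TCP z ≈ 0.2672, about 6 mm of press. I'll ease off slightly and level the tool before twisting.

Call:
servo_tool(
  motion=[
    [[-0.005,-0.005,-0.01,-0.05,0.05,0],[0,0,0,0,0,0]],
  ],
)

```text
clock: 7.6
position: [0.5008, 0.2261, 0.2692]
ee_rot: [0.719, -0.695, -0.0, -0.002]
ft_force: [-3.0, -2.0, 7.0]
grip_width: 0.141
```

```bash
python3 -c "
from h import *
st(); delta([.5003,.2264,.267],2.0)"
```

```text
clock 7.6
joint_pos [-0.9071  0.3005  0.4661  1.8437 -0.1573  1.03   -1.9157]
position [0.5008 0.2261 0.2692]
ee_rot [ 0.7187 -0.6953 -0.0001 -0.0018]
ft_force [-3.009  -2.0397  6.9858]
torque [-0.4837  0.8146  0.027 ]
grip_width 0.14128665825457296
shift u [-0.0054  0.0108  0.0432] turn u [-0.0281  0.0289 -0.02  ]
```

Call:
servo_tool(
  motion=[
    [[0,0.005,0.035,-0.02,0.02,0],[0,0.005,0.025,-0.01,0.01,0],[0,0,0.02,0,0,-0.3]],
  ],
)

```text
clock: 7.9
position: [0.5012, 0.2265, 0.2673]
ee_rot: [0.728, -0.686, 0.0, -0.002]
ft_force: [-0.8, 0.6, 7.9]
grip_width: 0.143
```

```bash
python3 -c "
from h import *
st(); delta([.5003,.2264,.267],2.0)"
```

```text
clock 7.9
joint_pos [-0.903   0.3036  0.4613  1.8438 -0.1573  1.0265 -1.8899]
position [0.5012 0.2265 0.2673]
ee_rot [ 0.7278 -0.6858  0.0001 -0.0017]
ft_force [-0.8491  0.6425  7.8755]
torque [-0.0297  0.1108  0.0127]
grip_width 0.14270660949752248
shift u [0.0016 0.0187 0.006 ] turn u [-0.0307  0.0251  0.2816]
```

Call:
servo_tool(
  motion=[
    [[0,0.005,0.018,0,0,-0.8],[0,0.005,0.015,0,0,-0.8],[0,0.005,0.015,0,0,-0.8]],
  ],
)

```text
clock: 8.2
position: [0.5014, 0.2268, 0.2672]
ee_rot: [0.798, -0.603, 0.001, -0.003]
ft_force: [-3.3, -1.8, 10.0]
grip_width: 0.141
```

```bash
python3 -c "
from h import *
st(); delta([.5008,.2264,.267],2.0)"
```

```text
clock 8.2
joint_pos [-0.8742  0.2997  0.4268  1.8431 -0.1456  1.0221 -1.6838]
position [0.5014 0.2268 0.2672]
ee_rot [ 0.7976 -0.6032  0.0008 -0.0035]
ft_force [-3.2816 -1.7995 10.0491]
torque [-0.6985  0.7814 -0.0183]
grip_width 0.1411067493614953
shift u [0.0047 0.0148 0.0041] turn u [-0.0701  0.0419  2.7606]
```

```bash
cat >> h.py <<'E'
def tw(pos=(.5006,.2264)):
    s=status.get_obs(); R=Rn.from_quat(s['ee_rot']); M=R.as_matrix(); z=M[:,2]
    w=R.inv().apply(np.cross(z,[0,0,-1.]))
    y=-M[:,1]
    tip=np.array(s['position'])+.165*z
    print('t',round(s['clock'],2),'bar yaw',round(np.degrees(np.arctan2(y[1],y[0])),1),'tilt u',np.degrees(w[:2])/5,'F tool u',R.inv().apply(s['ft_force']),'z',s['position'][2],'tip',tip[:2],'shift u tcp->',R.inv().apply(np.array([pos[0]-s['position'][0],pos[1]-s['position'][1],0]))[:2]/.05,'gw',s['grip_width'],'j7',s['joint_pos'][6])
E
python3 -c "
from h import *
np.set_printoptions(precision=4,suppress=True); tw()"
```

```text
t 8.2 bar yaw 15.8 tilt u [-0.0745  0.0331] F tool u [  0.8087   3.5823 -10.075 ] z 0.2672119679738612 tip [0.5023 0.2276] shift u tcp-> [0.0036 0.0186] gw 0.1411067493614953 j7 -1.6838203282328836
```

Call:
servo_tool(
  motion=[
    [[0,0.008,0.016,-0.04,0.02,-0.8],[0,0.008,0.015,-0.03,0.01,-0.8],[0,0.005,0.015,-0.01,0,-0.8]],
  ],
)

```text
clock: 8.5
position: [0.5017, 0.2272, 0.2675]
ee_rot: [0.859, -0.513, 0.001, -0.002]
ft_force: [-3.0, -1.7, 8.0]
grip_width: 0.138
```

```bash
python3 -c "
from h import *
np.set_printoptions(precision=4,suppress=True); tw()"
```

```text
t 8.5 bar yaw 28.3 tilt u [-0.0551  0.0101] F tool u [ 0.0848  3.3824 -8.0574] z 0.2675425792370558 tip [0.5023 0.2277] shift u tcp-> [0.0044 0.0263] gw 0.13806946164844452 j7 -1.4764930131389196
```

Call:
servo_tool(
  motion=[
    [[0,0.012,0.02,-0.04,0.01,-0.6],[0,0.01,0.018,-0.03,0,-0.6]],
  ],
)

```text
clock: 8.7
position: [0.5017, 0.2274, 0.2675]
ee_rot: [0.885, -0.465, 0.001, -0.001]
ft_force: [-0.6, -0.1, 7.6]
grip_width: 0.139
```

```bash
python3 -c "
from h import *
np.set_printoptions(precision=4,suppress=True); tw(); print(status.get_obs()['torque'])"
```

```text
t 8.7 bar yaw 34.6 tilt u [-0.036   0.0017] F tool u [-0.2536  0.4834 -7.5622] z 0.2674555195398559 tip [0.5021 0.2277] shift u tcp-> [0.0035 0.0286] gw 0.13923693618974853 j7 -1.3718924000277455
[-0.0055  0.0828 -0.0327]
```

Past the tooth angle at 32.6° of turn with low force. Continuing.

Call:
servo_tool(
  motion=[
    [[0,0.008,0.018,-0.02,0,-0.7],[0,0.008,0.016,-0.02,0,-0.8],[0,0.008,0.016,-0.01,0,-0.8]],
  ],
)

```text
clock: 9.0
position: [0.5017, 0.2275, 0.2674]
ee_rot: [0.929, -0.37, 0.001, -0.001]
ft_force: [-2.6, -0.7, 7.7]
grip_width: 0.139
```

```bash
python3 -c "
from h import *
np.set_printoptions(precision=4,suppress=True); tw(); print(status.get_obs()['torque'])"
```

```text
t 9.0 bar yaw 46.6 tilt u [-0.0374 -0.0012] F tool u [-1.3822  2.2622 -7.749 ] z 0.2673599309083347 tip [0.502  0.2278] shift u tcp-> [-0.0009  0.03  ] gw 0.13947783448678938 j7 -1.172104333267202
[-0.1459  0.6833 -0.0179]
```

Call:
servo_tool(
  motion=[
    [[-0.005,0.012,0.016,-0.03,-0.01,-0.8],[-0.005,0.01,0.016,-0.02,-0.01,-0.8],[-0.005,0.01,0.016,-0.01,0,-0.8]],
  ],
)

```text
clock: 9.3
position: [0.5012, 0.2277, 0.2676]
ee_rot: [0.964, -0.266, 0.001, -0.002]
ft_force: [-1.8, -0.8, 8.5]
grip_width: 0.147
```

```bash
python3 -c "
from h import *
np.set_printoptions(precision=4,suppress=True); tw(); print(status.get_obs()['torque'])"
```

```text
t 9.3 bar yaw 59.1 tilt u [-0.0411 -0.004 ] F tool u [-1.1813  1.5572 -8.5086] z 0.2675514945168261 tip [0.5016 0.2281] shift u tcp-> [0.0018 0.0283] gw 0.1468457521803734 j7 -0.963198589700977
[-0.26    0.5187  0.0154]
```

Call:
servo_tool(
  motion=[
    [[-0.005,0.01,0.016,-0.03,0,-0.7],[-0.005,0.01,0.016,-0.02,0,-0.7],[0,0.005,0.015,-0.01,0,-0.5]],
  ],
)

```text
clock: 9.6
position: [0.501, 0.2279, 0.2676]
ee_rot: [0.983, -0.181, 0.001, -0.001]
ft_force: [-2.1, -0.8, 7.7]
grip_width: 0.145
```

```bash
python3 -c "
from h import *
np.set_printoptions(precision=4,suppress=True); tw(); print(status.get_obs()['torque'])"
```

```text
t 9.6 bar yaw 69.1 tilt u [-0.0309 -0.0235] F tool u [-1.6623  1.4454 -7.7221] z 0.2676395562517032 tip [0.5014 0.2282] shift u tcp-> [0.0043 0.0313] gw 0.14493463352583397 j7 -0.7980290171231978
[-0.2318  0.9052 -0.0273]
```

Call:
servo_tool(
  motion=[
    [[-0.005,0.005,0.015,-0.01,-0.01,-0.4],[0,0.005,-0.02,0,0,0],[0,0.005,-0.05,0,0,0],[0,0.005,-0.06,0,0,0]],
  ],
)

```text
clock: 10.0
position: [0.5007, 0.2276, 0.2753]
ee_rot: [0.987, -0.162, 0.001, -0.002]
ft_force: [-1.6, -0.5, 5.3]
grip_width: 0.147
```

```bash
python3 -c "
from h import *
np.set_printoptions(precision=4,suppress=True); tw(); print(status.get_obs()['torque'])"
```

```text
t 10.0 bar yaw 71.3 tilt u [-0.047  -0.0187] F tool u [-1.3784  0.9422 -5.2865] z 0.27525427218885995 tip [0.5012 0.2281] shift u tcp-> [0.0053 0.0234] gw 0.14735296060699576 j7 -0.7623237731917
[-0.1463  0.454   0.0267]
```

Call:
servo_tool(
  motion=[
    [[0,0.005,-0.06,-0.02,-0.01,0],[0,0.005,-0.1,0,0,0],[0,0,-0.1,0,0,0]],
  ],
)

```text
clock: 10.3
position: [0.5004, 0.2273, 0.2886]
ee_rot: [0.987, -0.162, 0.0, -0.001]
ft_force: [-0.3, -0.7, -1.9]
grip_width: 0.143
```

```bash
python3 -c "
from h import *
np.set_printoptions(precision=4,suppress=True); tw(); print(status.get_obs()['torque'])"
```

```text
t 10.3 bar yaw 71.3 tilt u [-0.0253 -0.0038] F tool u [-0.0467  0.7768  1.88  ] z 0.2885910285628258 tip [0.5005 0.2276] shift u tcp-> [0.0102 0.0152] gw 0.14344170471147114 j7 -0.7665313047936552
[-0.012  0.035  0.029]
```

Call:
servo_tool(
  motion=[
    [[0,0,-0.3,0,0,0],[0,0,-0.5,0,0,0],[0,0,-0.6,0,0,0],[0,0,-0.5,0,0,0],[0,0,-0.3,0,0,0],[0,0,0,0,0,0],[0,0,0,0,0,0]],
  ],
)

```text
clock: 11.0
position: [0.4992, 0.2267, 0.4009]
ee_rot: [0.987, -0.162, -0.002, 0.001]
ft_force: [-0.8, -0.8, -2.2]
grip_width: 0.139
```

```bash
python3 - <<'E'
from h import *
st(); tw(); snap('scene','s4.png'); snap('wrist','w4.png')
t=load('top0.png'); im=t['color'][195:325,345:475]
cv2.imwrite('pics/tray.png',cv2.resize(im,None,fx=4.5,fy=4.5,interpolation=cv2.INTER_CUBIC)[:,:,::-1])
E
```

```text
clock 11.0
joint_pos [-0.7713  0.163   0.294   1.6863 -0.0493  1.3029 -0.7939]
position [0.4992 0.2267 0.4009]
ee_rot [ 0.9867 -0.1623 -0.0015  0.0008]
ft_force [-0.7507 -0.8279 -2.2247]
torque [ 0.0212 -0.0032 -0.0006]
grip_width 0.13898620776871468
t 11.0 bar yaw 71.3 tilt u [0.0243 0.0318] F tool u [-0.4397  1.0201  2.2281] z 0.4009020764479852 tip [0.4986 0.2265] shift u tcp-> [ 0.0287 -0.0031] gw 0.13898620776871468 j7 -0.7938835315279635
```

View pics/s4.png

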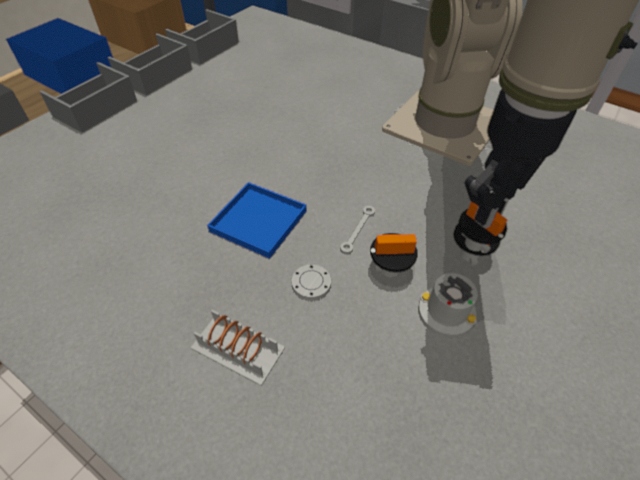

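View pics/tray.png

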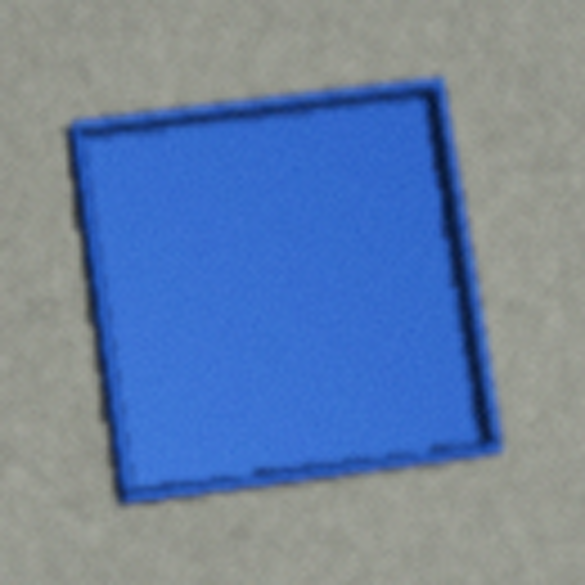

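The cap is free in the gripper, the pot is open, and the bystanders are unmoved. Now carrying it to the tray.

Call:
servo_tool(
  motion=[
    [[0.06,0.15,0,0,0,0],[0.15,0.4,0,0,0,0],[0.24,0.6,0,0,0,0],[0.28,0.72,0,0,0,0],[0.28,0.72,0,0,0,0],[0.28,0.72,0,0,0,0],[0.28,0.72,0,0,0,0],[0.28,0.72,0,0,0,0],[0.28,0.72,0,0,0,0],[0.24,0.6,0,0,0,0],[0.15,0.4,0,0,0,0],[0.05,0.15,0,0,0,0]],
  ],
)

```text
clock: 12.3
position: [0.5105, -0.1466, 0.3917]
ee_rot: [0.987, -0.162, -0.009, 0.005]
ft_force: [-0.2, -0.1, -2.2]
grip_width: 0.142
```

```bash
python3 - <<'E'
from h import *
st(); tw((.517,-.166))
E
```

```text
clock 12.3
joint_pos [-0.353   0.1425  0.6006  1.7497 -0.0718  1.2914 -0.062 ]
position [ 0.5105 -0.1466  0.3917]
ee_rot [ 0.9867 -0.1623 -0.0087  0.005 ]
ft_force [-0.1652 -0.0877 -2.1666]
torque [ 0.0676 -0.0411 -0.0239]
grip_width 0.14241591481608687
t 12.3 bar yaw 71.3 tilt u [0.1444 0.1777] F tool u [-0.0948  0.1087  2.1699] z 0.39166918220580216 tip [ 0.5074 -0.1477] shift u tcp-> [0.2479 0.3266] gw 0.14241591481608687 j7 -0.06204368902304125
```

Call:
servo_tool(
  motion=[
    [[0.15,0.2,0.1,0.07,0.09,0],[0.1,0.13,0.3,0.07,0.08,0],[0,0,0.5,0,0,0],[0,0,0.6,0,0,0],[0,0,0.5,0,0,0],[0,0,0.1,0,0,0],[0,0,0,0,0,0],[0,0,0,0,0,0]],
  ],
)

```text
clock: 13.1
position: [0.5156, -0.1652, 0.2814]
ee_rot: [0.987, -0.162, -0.002, -0.001]
ft_force: [-0.2, 0.5, -1.3]
grip_width: 0.142
```

```bash
python3 - <<'E'
from h import *
st(); tw((.517,-.166)); snap('wrist','w5.png'); snap('top','t5.png')
E
```

```text
clock 13.1
joint_pos [-0.2869  0.2841  0.5942  1.8555 -0.1817  1.0601  0.0534]
position [ 0.5156 -0.1652  0.2814]
ee_rot [ 0.9868 -0.162  -0.002  -0.0006]
ft_force [-0.1836  0.4805 -1.2822]
torque [ 0.0102 -0.0139 -0.0092]
grip_width 0.14220231415524745
t 13.1 bar yaw 71.4 tilt u [-0.0065  0.0486] F tool u [-0.3221 -0.3959  1.2838] z 0.28144805730710326 tip [ 0.515  -0.1649] shift u tcp-> [0.0311 0.0068] gw 0.14220231415524745 j7 0.05336308089063021
```

View pics/w5.png

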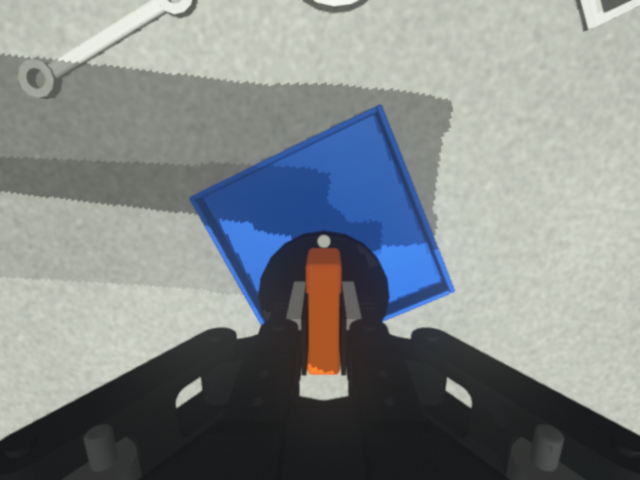

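View pics/t5.png

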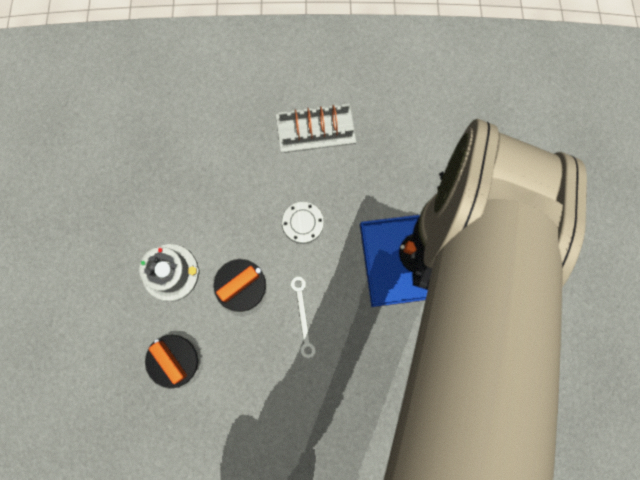

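The cap is held square over the tray interior. Lowering, with floor contact expected at TCP z ≈ 0.227.

Call:
servo_tool(
  motion=[
    [[0.03,0,0.25,0,0.04,0],[0,0,0.25,0,0,0],[0,0,0.2,0,0,0],[0,0,0.1,0,0,0],[0,0,0,0,0,0],[0,0,0,0,0,0]],
  ],
)

```text
clock: 13.8
position: [0.5179, -0.1658, 0.2396]
ee_rot: [0.987, -0.162, 0.002, -0.001]
ft_force: [-0.9, -0.2, -2.0]
grip_width: 0.143
```

```bash
python3 - <<'E'
from h import *
st(); tw((.517,-.166))
E
```

```text
clock 13.8
joint_pos [-0.2645  0.3458  0.5757  1.8858 -0.2271  0.9716  0.0876]
position [ 0.5179 -0.1658  0.2396]
ee_rot [ 0.9868 -0.1619  0.0015 -0.0005]
ft_force [-0.9421 -0.2124 -2.0393]
torque [-0.0107  0.0003 -0.0165]
grip_width 0.14299712875531528
t 13.8 bar yaw 71.4 tilt u [-0.0181 -0.033 ] F tool u [-0.8308  0.5054  2.0361] z 0.2395979613014521 tip [ 0.5185 -0.1657] shift u tcp-> [-0.0167  0.0089] gw 0.14299712875531528 j7 0.08759819858012748
```

Call:
servo_tool(
  motion=[
    [[0,0,0.06,-0.02,-0.03,0],[0,0,0.06,0,0,0],[0,0,0.04,0,0,0],[0,0,0.03,0,0,0]],
  ],
)

```text
clock: 14.2
position: [0.5183, -0.166, 0.2303]
ee_rot: [0.987, -0.162, 0.001, 0.0]
ft_force: [-0.4, -0.3, -1.1]
grip_width: 0.144
```

Call:
servo_tool(
  motion=[
    [[0,0,0.025,0,0,0],[0,0,0.025,0,0,0]],
  ],
)

```text
clock: 14.4
position: [0.5184, -0.166, 0.2276]
ee_rot: [0.987, -0.162, 0.001, 0.0]
ft_force: [0.3, -1.0, -1.6]
grip_width: 0.142
```

Call:
servo_tool(
  motion=[
    [[0,0,0.02,0,0,0],[0,0,0.01,0,0,0]],
  ],
)

```text
clock: 14.6
position: [0.5186, -0.1663, 0.2275]
ee_rot: [0.987, -0.162, 0.001, -0.0]
ft_force: [-4.5, 1.4, 5.4]
grip_width: 0.145
```

```bash
python3 - <<'E'
from h import *
st(); tw((.517,-.166))
E
```

```text
clock 14.6
joint_pos [-0.2568  0.366   0.5692  1.8914 -0.2406  0.9496  0.0978]
position [ 0.5186 -0.1663  0.2275]
ee_rot [ 0.9868 -0.162   0.0011 -0.0003]
ft_force [-4.461   1.4118  5.3939]
torque [ 0.3812  1.0842 -0.0152]
grip_width 0.1451360643229275
t 14.6 bar yaw 71.4 tilt u [-0.0118 -0.0238] F tool u [-4.667   0.0831 -5.4037] z 0.22750929805884496 tip [ 0.519  -0.1663] shift u tcp-> [-0.0326  0.0046] gw 0.1451360643229275 j7 0.0977868186788731
```

It's on the floor, so I'll release gradually.

Call:
servo_tool(
  motion=[
    [[0,0,0,0,0,0],[0,0,0,0,0,0]],
  ],
  force=20,
)

```text
clock: 14.8
position: [0.5186, -0.1663, 0.2277]
ee_rot: [0.987, -0.162, 0.001, -0.0]
ft_force: [-0.6, 0.9, -1.6]
grip_width: 0.135
```

Call:
servo_tool(
  motion=[
    [[0,0,0,0,0,0],[0,0,0,0,0,0],[0,0,0,0,0,0]],
  ],
  jaw=190,
)

```text
clock: 15.1
position: [0.5189, -0.1664, 0.2279]
ee_rot: [0.987, -0.162, 0.002, -0.0]
ft_force: [0.2, -0.1, -0.6]
grip_width: 0.252
```

Call:
servo_tool(
  motion=[
    [[0,0,0,0,0,0],[0,0,0,0,0,0],[0,0,0,0,0,0],[0,0,0,0,0,0]],
  ],
  jaw=110,
)

```text
clock: 15.5
position: [0.519, -0.1664, 0.2279]
ee_rot: [0.987, -0.162, 0.002, -0.0]
ft_force: [-0.8, 0.0, 0.9]
grip_width: 0.573
```

```bash
python3 - <<'E'
from h import *
st(); tw((.517,-.166)); snap('wrist','w6.png')
E
```

```text
clock 15.5
joint_pos [-0.2567  0.3657  0.5692  1.8907 -0.2407  0.949   0.0978]
position [ 0.519  -0.1664  0.2279]
ee_rot [ 0.9868 -0.162   0.0019 -0.0003]
ft_force [-0.8268  0.0262  0.8978]
torque [-0.0147  0.0216  0.0091]
grip_width 0.572630112914724
t 15.5 bar yaw 71.4 tilt u [-0.0141 -0.0423] F tool u [-0.7884  0.2384 -0.901 ] z 0.22791475406287007 tip [ 0.5197 -0.1664] shift u tcp-> [-0.0414  0.0054] gw 0.572630112914724 j7 0.09780956504144686
```

View pics/w6.png

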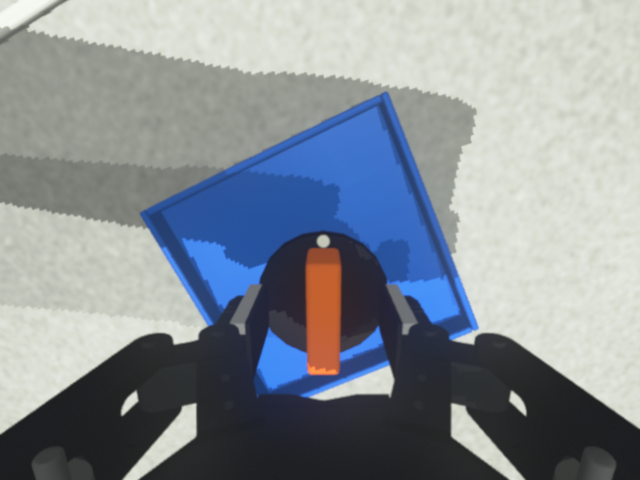

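The cap stands upright with the fingers clear on both sides. Retreating straight up.

Call:
servo_tool(
  motion=[
    [[0,0,-0.2,0,0,0],[0,0,-0.4,0,0,0],[0,0,-0.6,0,0,0],[0,0,-0.7,0,0,0],[0,0,-0.7,0,0,0],[0,0,-0.6,0,0,0],[0,0,-0.3,0,0,0],[0,-0.6,0,0,0,0],[0,-0.8,0,0,0,0],[0,-0.8,0,0,0,0],[0,-0.4,0,0,0,0],[0,0,0,0,0,0]],
  ],
)

```text
clock: 16.75
position: [0.5595, -0.0424, 0.4201]
ee_rot: [0.986, -0.166, 0.005, -0.001]
ft_force: [0.0, -0.3, -0.3]
grip_width: 0.576
```

```bash
python3 - <<'E'
from h import *
st(); snap('wrist','w7.png'); c=snap('scene','s7.png'); t=snap('top','t7.png')
b=c['color'][150:400,180:520]; cv2.imwrite('pics/s7c.png',cv2.resize(b,None,fx=2.3,fy=2.3,interpolation=cv2.INTER_CUBIC)[:,:,::-1])
t0=load('top0.png')['color'].astype(int); d=np.abs(t0-t['color'].astype(int)).max(2)
for n,(x0,y0,x1,y1) in dict(blank=(278,198,328,246),wrench=(285,272,322,362),rack=(270,98,362,158)).items(): print(n,(d[y0:y1,x0:x1]>40).sum())
E
```

```text
clock 16.75
joint_pos [-0.4743  0.1846  0.537   1.6425 -0.0972  1.3302 -0.2559]
position [ 0.5595 -0.0424  0.4201]
ee_rot [ 0.9861 -0.1659  0.0054 -0.0008]
ft_force [ 0.0172 -0.3379 -0.256 ]
torque [-0.0229  0.0317  0.0243]
grip_width 0.5756130522807169
blank 2002
wrench 2662
rack 1928
```

View pics/s7c.png

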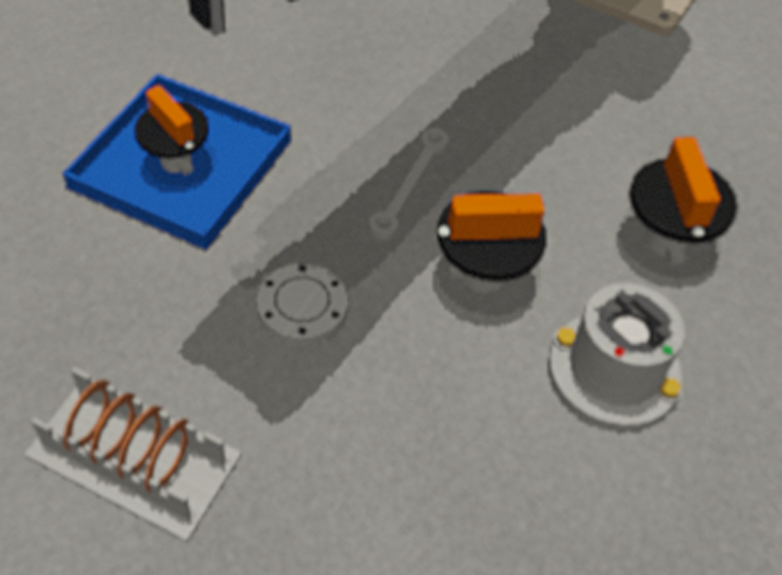

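View pics/t7.png

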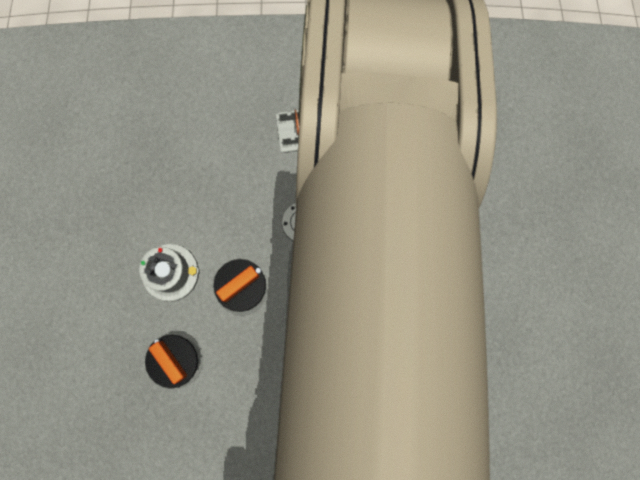

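The cap stands upright in the tray at crop pixel (172,130). Converted to the full scene image, the blank is at about (311,280) and one wrench ring at about (369,210), the same places as at the start. The large top-view differences come from the arm blocking the view. Handing in.

```bash
python3 -c "
from h import *
print(order.hand_in())"
```

```text
the job is handed in; nothing more can be done
None
```

The gasket pot is open: its cap now stands upright in the blue tray, grip bar up, and the gripper has let go. I handed in at about 17 s on the robot's clock.

- **Opening:** I gripped the smallest cap by its bar and pressed it about 6 mm down onto the seat. I then twisted it about 69° counter-clockwise while holding it near the seat, and lifted it off.
- **Placing:** I lowered the cap onto the tray floor with about 5 N at contact, opened the jaws in stages and backed away straight up.

**Force on the pot:** the highest reading was at first seat contact, 21.3 N down plus about 9 N sideways, or about 23 N combined. Added up plainly that is about 30 N, plus nearly 2 N for the cap's weight, so it touched or slightly passed the limit. I only saw readings at the end of each call, so a brief peak between them can't be ruled out. During the twist the total stayed at about 14 N or less.

**Last checks:**
- The final scene picture shows the cap upright in the tray and the arm clear of everything.
- The blank and the wrench ring I measured were at the same pixels as at the start. The rack looked undisturbed, though I judged that by eye only.
- My top-view comparison of the bystanders failed, because the arm and its shadow covered them.

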